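# Sweep the loose contact inserts through the gate into the bin

## Robot

A 7-joint arm with a two-finger parallel gripper is mounted at the origin on the work surface. World frame = base frame: x ahead of the robot, y to its left, z up, the work surface at z = 0. Lengths are in m, angles in degrees, forces in N, time in s.
With the tool pointing down it reaches from about 0.35 to 0.9 m from the base axis. Payload 19.9 kg.
Tool frame: the origin (TCP) lies at the very end of the fingers, on their centre line; the grasp point (between the pads) lies bot.hold_point_z behind it (bot.hold_point_z is the distance from the TCP to the grasp point, in m); x points along the fingers, y is the direction in which the jaws open and shut, and the axes are right-handed (so a half turn about x gives the same grasp; the last joint's range is limited). The gripper opens to 94 mm and grips with 3 to 60 N. Pads are 16 mm wide; open, the fingers measure 119 mm over their backs; the gripper's body (75 mm by 177 mm) begins 78 mm behind the grasp point.
Start: joints at [74.227, 23.915, -0.59, 92.452, 0.269, 63.638, -3.037], TCP at [0.145, -0.608, 0.205] pointing down, gripper open.
Joint ranges: [-161.28, 161.28], [-22.2, 115.67], [-73.04, 71.86], [3.21, 147.25], [-68.34, 248.33], [10.77, 114.83], [-161.83, 161.83]. Speed limits (degrees/s): [108.29, 108.29, 136.94, 136.94, 172.46, 172.46, 172.46].

## Interface

Orientations are given as a 3x3 rotation matrix whose columns are the frame's x, y, z axes.
In Python, from rig import telemetry, cams, bot gives the robot as it stands.
- The arm moves only by the tool send_rows, never from a script. Its argument "steps" is a list of rows, each a list of 4 numbers: the shift along the tool's x, y, z in mm, then the turn about the tool's x in degrees. A call has 1 to 8 rows; each row shifts and turns the pose as measured when the row begins, along the tool's axes as they then stand; what a row does not reach is not made up. A row lasts 1/8 s, in which the tool goes at most 62.5 mm and 10.7 degrees, less where a joint would pass 70% of its speed; a pose out of reach is approached as far as the arm can. A call is refused whole if a number of a shift passes 62.5 or a number of a turn 10.7, either way. A call with a gripper value outside its range is refused whole. "grip" is the closure, from -1 (fully open) to 1 (shut), set as the call begins (left out, the last holds). The fingers move at their own pace and stop on an object; the grip force is fixed at half the most. Time passes only in rows, so rows that do not move let the fingers close. It gives the time, the measured TCP pose, the force and the opening at its end, in the units of the state.
- telemetry.get_obs(): the state, without advancing time (a new reading comes with each control period).
- cams.read_camera(name): name is "scene" or "top" or "wrist"; returns the picture (384x512x3 uint8, red, green, blue); there is no depth.
- cams.get_calibration(name): a dict with "fx", "fy", "cx", "cy" (pixels), "eye" and "orientation" of the camera in the world; the wrist camera has in their place "hand_eye" (4x4, takes a point from camera to tool coordinates, whose origin is the TCP and whose axes are the tool frame's). Camera axes: x right, y down, z forward; pixel columns grow to the right and rows downward; lengths in m; the calibration is good to about 2 mm. A picture is of the moment at which its call begins: read the wrist's pose just before it. get_calibration takes no time and is no camera call.
- bot.finish_job(): hands the job in, once; it reports no verdict.
Trained networks look in the newest picture that a camera, given by its name, has taken for a name from the list of things; names that differ only in an ending like _2 or _b are one class to them, and where a whole thing is asked for, a point or a joint stands for the part that bears it (a point fixed in the world has none). Each returns a list of dicts, best first, with "confidence" (0 to 1); they miss things now and then, are a little off and sometimes report something else, mostly with a low value. They report only what shows in the picture. A call takes as long as a camera call.
- cams.outline_of(label, camera): "pixels" (384x512 bool, what is visible of it) and "pixel" ([column, row] in pixels, amid what is visible of it).
The state is a dict: "time_s": time; "joint_positions": joint angles; "joint_velocities": joint speeds; "joint_efforts": joint torques, N m; "position": TCP position; "tool_rot": TCP orientation; "force": force on the tool from outside, world axes, zero at the start; "wrist_torque": the same for the moment, N m; "finger_gap": finger opening in m.
Only numpy, scipy, OpenCV 4.12 (cv2) and the standard library are available. Lean on these libraries where they do the work, as an engineer would, in place of code of your own. Each camera call takes 0.05 s, during which the arm holds its last target. There are 200 camera calls.

## Task

Three round brass contact inserts lie loose on the gate tray. With the fingertips push them across the tray floor and through the narrow gate one at a time, so that each has dropped into the red bin before the next one enters the gate; only slide them, never pick them up. Leave the two steel plugs standing where they are on the tray and do not disturb the screwdriver.

Things in the scene. Friction and masses are not known exactly. Their poses are not given: they have to be found in the camera images.
- tray: Grey tray block with low aluminium walls, fixed. Origin on the bench top under the tray; z up, +x towards the gate and red bin (x, y in mm, here and below, in this frame). Level floor 50 mm above the bench, inside x -105 to 100, y -112 to 112; walls 16 mm above the floor, 6 mm thick. Slanting funnel walls run from (45, +/-112) to the gate posts (100, +/-21).
- gate (a point): Middle of the gate, at floor level, at tray (103, 0), axes as the tray's: x points through the gate to the bin. The gate is a gap 42 mm wide (y -21 to 21) in the wall at x 100 to 106. The floor ends in an edge at x = 106; an insert tips into the bin by itself once its centre is past that edge.
- bin (a point): Centre of the inner bottom of the open-topped red bin joined to the tray behind the gate, at tray (138, 0), 6 mm above the bench (44 mm below the tray floor). Inside it spans x 106 to 170, y -50 to 50; its three outer walls stand 66 mm above the bench.
- insert_a: Loose brass contact insert, a solid disc 30 mm in diameter and 10 mm high, 35 to 70 g, with a white insulating core and a brass dot on top. Origin at the centre of the disc, half-way up (5 mm above the tray floor when it lies there); its z axis is the disc's axis. All three are alike. Starts flat in the rear half of the tray, apart from the others and at least 40 mm from the rear wall.
- insert_b: Loose brass contact insert, a solid disc 30 mm in diameter and 10 mm high, 35 to 70 g, with a white insulating core and a brass dot on top. Origin at the centre of the disc, half-way up (5 mm above the tray floor when it lies there); its z axis is the disc's axis. All three are alike. Starts flat in the rear half of the tray, apart from the others and at least 40 mm from the rear wall.
- insert_c: Loose brass contact insert, a solid disc 30 mm in diameter and 10 mm high, 35 to 70 g, with a white insulating core and a brass dot on top. Origin at the centre of the disc, half-way up (5 mm above the tray floor when it lies there); its z axis is the disc's axis. All three are alike. Starts flat in the rear half of the tray, apart from the others and at least 40 mm from the rear wall.
- plug_left: Bystander: steel coaxial plug standing loose on the tray floor in the front left (tray +y) corner, near the foot of the funnel wall, 18 mm in diameter, 46 mm tall, 90 g. Origin at the centre of its underside; z up along its axis.
- plug_right: Bystander: steel coaxial plug standing loose on the tray floor in the front right (tray -y) corner, near the foot of the funnel wall, 18 mm in diameter, 46 mm tall, 90 g. Origin at the centre of its underside; z up along its axis.
- driver: Bystander: yellow-handled screwdriver lying loose on the bench, on the robot's left, clear of the tray; about 0.2 m long along its x. Origin under the tool.

How it is judged (in metres and radians):
On the way, in this order (a step that is already met when the one before it is completed fails the run):
1. one insert lies in the red bin while the other two are still on the tray, wholly before the gate (((x of insert_a in the frame of tray between 0.106 and 0.17 m and y of insert_a in the frame of tray between -0.05 and 0.05 m and z of insert_a in the frame of tray below 0.042 m and x of each of insert_b, insert_c in the frame of tray below 0.085 m and z of each of insert_b, insert_c in the frame of tray above 0.045 m) or (x of each of insert_a, insert_c in the frame of tray below 0.085 m and z of each of insert_a, insert_c in the frame of tray above 0.045 m and x of insert_b in the frame of tray between 0.106 and 0.17 m and y of insert_b in the frame of tray between -0.05 and 0.05 m and z of insert_b in the frame of tray below 0.042 m) or (x of each of insert_a, insert_b in the frame of tray below 0.085 m and z of each of insert_a, insert_b in the frame of tray above 0.045 m and x of insert_c in the frame of tray between 0.106 and 0.17 m and y of insert_c in the frame of tray between -0.05 and 0.05 m and z of insert_c in the frame of tray below 0.042 m))), for 0.2 s.
2. two inserts lie in the red bin while the third is still on the tray, wholly before the gate (((x of insert_a in the frame of tray between 0.106 and 0.17 m and y of insert_a in the frame of tray between -0.05 and 0.05 m and z of each of insert_a, insert_b in the frame of tray below 0.042 m and x of insert_b in the frame of tray between 0.106 and 0.17 m and y of insert_b in the frame of tray between -0.05 and 0.05 m and x of insert_c in the frame of tray below 0.085 m and z of insert_c in the frame of tray above 0.045 m) or (x of insert_a in the frame of tray between 0.106 and 0.17 m and y of insert_a in the frame of tray between -0.05 and 0.05 m and z of each of insert_a, insert_c in the frame of tray below 0.042 m and x of insert_b in the frame of tray below 0.085 m and z of insert_b in the frame of tray above 0.045 m and x of insert_c in the frame of tray between 0.106 and 0.17 m and y of insert_c in the frame of tray between -0.05 and 0.05 m) or (x of insert_a in the frame of tray below 0.085 m and z of insert_a in the frame of tray above 0.045 m and x of insert_b in the frame of tray between 0.106 and 0.17 m and y of insert_b in the frame of tray between -0.05 and 0.05 m and z of each of insert_b, insert_c in the frame of tray below 0.042 m and x of insert_c in the frame of tray between 0.106 and 0.17 m and y of insert_c in the frame of tray between -0.05 and 0.05 m))), for 0.2 s.
At the end, for the whole second after the job is handed in: All three inserts lie at rest (under 30 mm/s) inside the red bin, their centres below 42 mm above the bench; both plugs stand upright (within 0.15 rad) within 20 mm of where they started; the screwdriver is within 30 mm of where it started (x of insert_a in the frame of tray between 0.106 and 0.17 m and y of insert_a in the frame of tray between -0.05 and 0.05 m and z of each of insert_a, insert_b, insert_c in the frame of tray below 0.042 m and linear speed of each of insert_a, insert_b, insert_c below 0.03 m/s and x of insert_b in the frame of tray between 0.106 and 0.17 m and y of insert_b in the frame of tray between -0.05 and 0.05 m and x of insert_c in the frame of tray between 0.106 and 0.17 m and y of insert_c in the frame of tray between -0.05 and 0.05 m and angle between each of plug_left, plug_right's own z axis and vertical below 0.15 rad and distance of each of plug_left, plug_right from where it was at the start of the episode below 0.02 m and distance of driver from where it was at the start of the episode below 0.03 m); the robot touches nothing.
It fails at once if an insert is lifted (its centre more than 22 mm above the tray floor) (z of any of insert_a, insert_b, insert_c in the frame of tray above 0.072 m).
It fails at once if an insert is off the tray other than in the bin ((z of insert_a in the frame of tray below 0.042 m and not (x of insert_a in the frame of tray between 0.106 and 0.17 m and y of insert_a in the frame of tray between -0.05 and 0.05 m)) or (z of insert_b in the frame of tray below 0.042 m and not (x of insert_b in the frame of tray between 0.106 and 0.17 m and y of insert_b in the frame of tray between -0.05 and 0.05 m)) or (z of insert_c in the frame of tray below 0.042 m and not (x of insert_c in the frame of tray between 0.106 and 0.17 m and y of insert_c in the frame of tray between -0.05 and 0.05 m))).
It fails at once if a plug is tipped over, lifted or moved more than 20 mm (angle between any of plug_left, plug_right's own z axis and vertical above 0.4 rad or distance of any of plug_left, plug_right from where it was at the start of the episode above 0.02 m).
It fails at once if the screwdriver is moved more than 30 mm (distance of driver from where it was at the start of the episode above 0.03 m).
It also fails if it takes over 64 s, if anything falls off the work surface, if the arm or the gripper's body presses on something with over 40 N, if the wrist force passes 120 N, or if a joint passes its speed limit or range.

## Working session

There is one attempt and no reset: what is moved stays moved. The work goes in short steps, Python scripts to look and compute and a tool call to move; the robot and the scene stay as the last step left them, time stands still between calls to the robot, and variables do not carry over. Pictures are saved under pics/ and viewed, about 8 in all and at most 12, crops included, and the job is handed in when it is done.

Besides the shell and the picture viewer there is one more tool, called after "Request:" by a JSON object that holds its "fn" and its "kwargs", one argument or row to a line. send_rows: Moves the arm, as the interface text tells. Its arguments: {"type":"object","properties":{"steps":{"type":"array"},"grip":{"type":"number"}},"required":["steps"]}

```bash
mkdir -p pics; ls; cat > h.py <<'E'
import numpy as np, cv2
from rig import telemetry, cams, bot
def ray(cam,px):
    c=cams.get_calibration(cam)
    d=np.array([(px[0]-c["cx"])/c["fx"],(px[1]-c["cy"])/c["fy"],1.])
    if "eye" in c: R=np.array(c["orientation"]);e=np.array(c["eye"])
    else:
        o=telemetry.get_obs();T=np.array(c["hand_eye"]);Rt=np.array(o["tool_rot"])
        R=Rt@T[:3,:3];e=Rt@T[:3,3]+np.array(o["position"])
    return e,R@d
def at_z(cam,px,z):
    e,d=ray(cam,px);return e+d*(z-e[2])/d[2]
def save(cam,name):
    im=cams.read_camera(cam);cv2.imwrite(f"pics/{name}.png",im[:,:,::-1]);return im
E
python3 - <<'E'
from h import *
o=telemetry.get_obs();print(o["time_s"],o["position"],np.round(o["tool_rot"],3).tolist(),o["finger_gap"],bot.hold_point_z)
for cam in ["top","scene"]:
    save(cam,cam+"0"); c=cams.get_calibration(cam);print(cam,c["fx"],c["eye"])
    for l,z in [("tray",.05),("insert_a",.06),("plug_left",.096),("driver",.01),("bin",.066),("gate",.05)]:
        try:
            for r in cams.outline_of(l,cam): 
                print(l,round(r["confidence"],2),np.round(r["pixel"]),np.round(at_z(cam,r["pixel"],z),4),r["pixels"].sum())
        except Exception as ex: print(l,ex)
a=cv2.imread("pics/top0.png");b=cv2.imread("pics/scene0.png")
E
```

```text
pics
0.0 [ 0.14469182 -0.60761928  0.20482008] [[-0.0, 0.232, -0.973], [0.001, -0.973, -0.232], [-1.0, -0.001, 0.0]] 0.09398563938516448 0.0188
top 360.949576777386 [0.50460374 0.17211798 0.84365052]
tray 0.94 [296. 198.] [0.599 0.086 0.05 ] 11860
tray 0.56 [285. 228.] [0.5346 0.1128 0.05  ] 165
insert_a 0.63 [328. 210.] [0.5709 0.018  0.06  ] 137
insert_a 0.58 [310. 218.] [0.5527 0.0586 0.06  ] 147
insert_a 0.53 [284. 226.] [0.5366 0.1152 0.06  ] 156
insert_a 0.39 [293. 196.] [0.6025 0.0931 0.06  ] 11779
driver 0.89 [134. 294.] [0.3926 0.4524 0.01  ] 694
bin 0.75 [292. 198.] [0.5984 0.0972 0.066 ] 12182
gate 0.79 [294. 197.] [0.6006 0.0906 0.05  ] 11715
scene 394.3752893538379 [1.13102892 0.6860334  0.55195508]
tray 0.74 [231. 190.] [0.6223 0.1083 0.05  ] 8263
insert_a 0.44 [220. 166.] [0.5766 0.0204 0.06  ] 104
plug_left 0.46 [272. 183.] [0.5898 0.207  0.096 ] 120
driver 0.69 [414. 220.] [0.3939 0.4535 0.01  ] 392
bin 0.86 [229. 194.] [0.6536 0.136  0.066 ] 8046
gate 0.97 [226. 196.] [0.6484 0.1195 0.05  ] 8073
```

```bash
python3 - <<'E'
import cv2
a=cv2.imread("pics/top0.png")
cv2.imwrite("pics/top0c.png",cv2.resize(a[110:290,200:420],None,fx=3.5,fy=3.33,interpolation=cv2.INTER_CUBIC))
E
```

```text
(no output)
```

View pics/top0c.png

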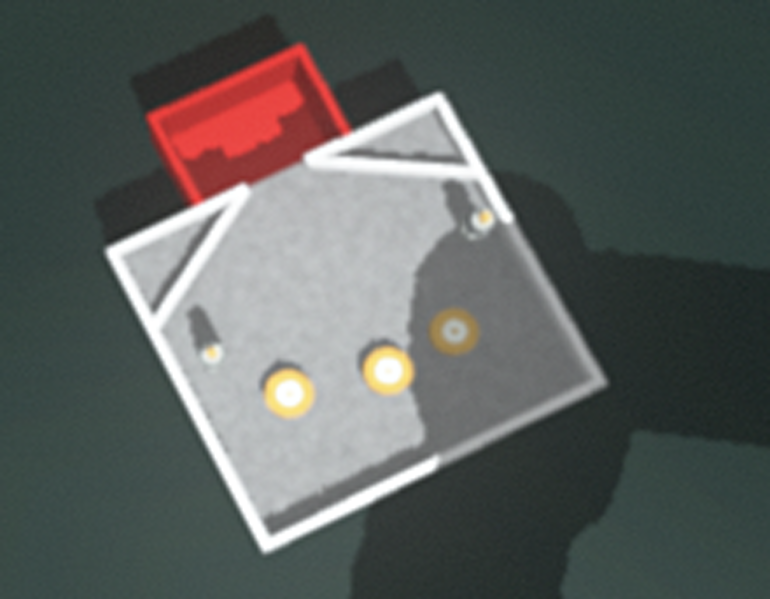

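The top view shows the tray turned, with the gate and bin at the upper left. The three inserts are at crop px (288,393), (387,370) and (454,331), and the plugs at (210,353) and (483,217). Next I fit the tray pose.

```bash
cat >> h.py <<'E'
def full(p): return (200+p[0]/3.5, 110+p[1]/3.33)
E
python3 - <<'E'
from h import *
W=np.array([at_z("top",full(p),.066)[:2] for p in [(107,250),(440,93),(265,552),(607,382)]])
T=np.array([(.106,.118),(.106,-.118),(-.111,.118),(-.111,-.118)])
wm,tm=W.mean(0),T.mean(0);H=(T-tm).T@(W-wm)
th=np.arctan2(H[0,1]-H[1,0],H[0,0]+H[1,1]);R=np.array([[np.cos(th),-np.sin(th)],[np.sin(th),np.cos(th)]])
t=wm-R@tm;print(np.degrees(th),t,((R@T.T).T+t-W)*1e3)
np.savez("tray.npz",R=R,t=t)
for n,p,z in [("L",(288,393),.06),("M",(387,370),.06),("Rr",(454,331),.06),("pl",(210,353),.096),("pr",(483,217),.096),("post",(244,187),.066),("post",(307,158),.066)]:
    w=at_z("top",full(p),z)[:2];print(n,w.round(4),(R.T@(w-t)*1e3).round(1))
E
```

```text
25.817081719046485 [0.58429415 0.07758967] [[ 0.07940892  0.51369477]
 [ 0.719781    0.05608571]
 [-0.00553752 -0.31830491]
 [-0.79365241 -0.25147557]]
L [0.5332 0.1188] [-28.   59.4]
M [0.547  0.0571] [-42.5  -2.2]
Rr [0.5717 0.0145] [-38.8 -51.3]
pl [0.5575 0.1668] [14.7 92. ]
pr [0.6405 0.0011] [ 17.3 -93.4]
post [0.6688 0.1432] [104.6  22.3]
post [0.6876 0.1031] [104.1 -22. ]
```

```bash
cat >> h.py <<'E'
D=np.load("tray.npz");R2,t2=D["R"],D["t"]
def pose():
    o=telemetry.get_obs();p=np.array(o["position"]);Rt=np.array(o["tool_rot"])
    q=R2.T@(p[:2]-t2)*1e3;z=R2.T@(-Rt[:2,2])
    return o,np.r_[q,p[2]*1e3],np.degrees(np.arctan2(z[1],z[0])),Rt
def go(x,y,z,h=None,n=None):
    "shift in tool axes (mm) & turn to reach tray pose; (-tool z) heads h deg in tray"
    o,q,hd,Rt=pose()
    d=np.r_[R2@(np.array([x,y])-q[:2]),z-q[2]]
    s=Rt.T@d; turn=0 if h is None else -(h-hd)
    print("t",round(o["time_s"],2),"at",q.round(1),"head",round(hd,1),"gap",round(o["finger_gap"]*1e3,1),"F",np.round(o["force"],1),"-> shift",s.round(1),"turn",round(turn,1))
E
python3 - <<'E'
from h import *
go(-82,-2,130,0)
E
```

```text
t 0.7 at [-694.2 -425.7  205.4] head -12.4 gap 94.0 F [-0.1  0.2  0.5] -> shift [  75.4 -545.5 -506.8] turn -12.4
```

Request:
{"fn": "send_rows", "kwargs": {
  "steps": [
    [0, -34, -32, 0],
    [0, -34, -32, 0],
    [0, -34, -32, 0],
    [0, -34, -32, 0],
    [0, -34, -32, 0],
    [0, -34, -32, 0],
    [0, -34, -32, 0],
    [0, -34, -32, 0]
  ],
  "grip": 0.62
}}

```text
time_s: 1.7
position: [0.3347, -0.2767, 0.2054]
tool_rot: [[0.001, 0.227, -0.974], [-0.003, -0.974, -0.227], [-1.0, 0.003, -0.0]]
force: [0.3, -0.0, 0.5]
finger_gap: 0.0192
```

```bash
python3 -c "
from h import *
go(-82,-2,130,0)"
```

```text
t 1.7 at [-379.  -210.2  205.4] head -12.7 gap 19.2 F [ 0.3 -0.   0.5] -> shift [  74.7 -268.5 -244. ] turn -12.7
```

Request:
{"fn": "send_rows", "kwargs": {
  "steps": [
    [0, -36, -33, 0],
    [0, -36, -33, 0],
    [0, -36, -33, 0],
    [0, -36, -33, 0],
    [10, -36, -33, 0],
    [10, -36, -33, 0],
    [20, -36, -33, 0],
    [20, -10, -10, -10]
  ]
}}

```text
time_s: 2.7
position: [0.5172, 0.0455, 0.1464]
tool_rot: [[0.009, 0.395, -0.919], [-0.005, -0.919, -0.395], [-1.0, 0.008, -0.006]]
force: [-0.7, -1.4, -0.2]
finger_gap: 0.0176
```

```bash
python3 -c "
from h import *
go(-82,-2,130,0)
save('top','top1')
for r in cams.outline_of('insert_a','top'): print(r['confidence'],r['pixel'],r['pixels'].sum(),(R2.T@(at_z('top',r['pixel'],.06)[:2]-t2)*1e3).round(1))
a=cv2.imread('pics/top1.png')
cv2.imwrite('pics/top1c.png',cv2.resize(a[110:290,200:420],None,fx=3.5,fy=3.33,interpolation=cv2.INTER_CUBIC))
go(-82,-2,130,0)"
```

```text
t 2.7 at [-74.4   0.4 146.4] head -2.5 gap 17.6 F [-0.7 -1.4 -0.2] -> shift [16.4  2.6  7.6] turn -2.5
0.65 [284.7, 224.5] 104 [-23.7  51.2]
0.53 [308.1, 215.7] 96 [-29.7  -2.9]
t 2.8 at [-76.3  -0.3 145.1] head -2.5 gap 17.8 F [-0.8 -0.7  0.1] -> shift [15.1  1.9  5.6] turn -2.5
```

View pics/top1c.png

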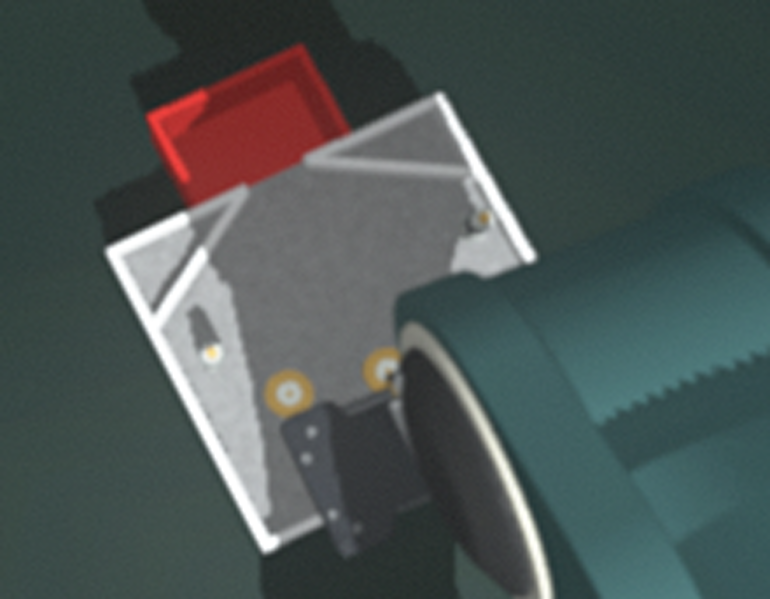

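The inserts and plugs haven't moved: L is at crop (288,393) and M at (383,370), with the gripper behind M. I'll descend now.

Request:
{"fn": "send_rows", "kwargs": {
  "steps": [
    [15, 1, 3, -2.5],
    [25, 1, 3, 0],
    [25, 0, 0, 0],
    [15, 0, 0, 0],
    [5, 0, 0, 0],
    [0, 0, 0, 0]
  ]
}}

```text
time_s: 3.55
position: [0.511, 0.0335, 0.0588]
tool_rot: [[0.008, 0.426, -0.905], [-0.008, -0.905, -0.426], [-1.0, 0.01, -0.004]]
force: [0.6, 0.1, -0.2]
finger_gap: 0.0178
```

```bash
python3 -c "
from h import *
go(-82,-2,54,0);go(60,-1,54,0)
import cv2;save('wrist','w0')"
```

```text
t 3.55 at [-85.2  -7.8  58.8] head -0.6 gap 17.8 F [ 0.6  0.1 -0.2] -> shift [ 4.8 -5.9 -3.1] turn -0.6
t 3.55 at [-85.2  -7.8  58.8] head -0.6 gap 17.8 F [ 0.6  0.1 -0.2] -> shift [   5.3   -8.3 -145.1] turn -0.6
```

View pics/w0.png

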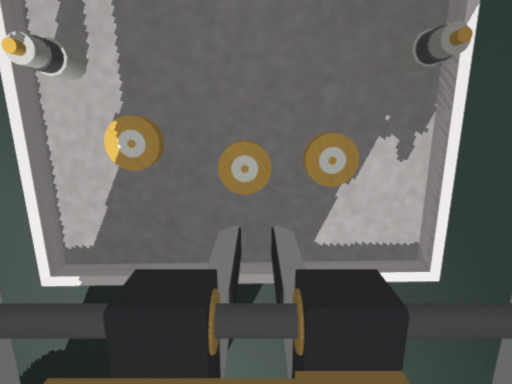

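Wrist view: M is at col 244, about 6 mm left of the finger centre at col 256. That agrees with the computed offset, so I correct and push.

Request:
{"fn": "send_rows", "kwargs": {
  "steps": [
    [4, -6, 0, -0.5],
    [1, -1, -3, 0],
    [0, 0, -10, 0],
    [0, 0, -10, 0],
    [0, 0, -10, 0],
    [0, 0, -10, 0],
    [0, 0, -10, 0],
    [0, 0, 0, 0]
  ]
}}

```text
time_s: 4.6
position: [0.5606, 0.0656, 0.0553]
tool_rot: [[0.011, 0.435, -0.9], [-0.007, -0.9, -0.435], [-1.0, 0.011, -0.007]]
force: [-0.4, 0.1, 0.2]
finger_gap: 0.0181
```

```bash
python3 -c "
from h import *
go(40,-1,54,0)"
```

```text
t 4.6 at [-26.5  -0.5  55.3] head -0.0 gap 18.1 F [-0.4  0.1  0.2] -> shift [  1.7   0.4 -66.5] turn -0.0
```

Request:
{"fn": "send_rows", "kwargs": {
  "steps": [
    [0, 0, -11, 0],
    [0, 0, -11, 0],
    [0, 0, -11, 0],
    [0, 0, -11, 0],
    [0, 0, -11, 0],
    [0, 0, -11, 0],
    [0, 0, -11, 0],
    [0, 0, 0, 0]
  ]
}}

```text
time_s: 5.6
position: [0.6348, 0.1014, 0.0556]
tool_rot: [[0.011, 0.435, -0.901], [-0.007, -0.901, -0.435], [-1.0, 0.011, -0.007]]
force: [0.2, -0.1, -0.6]
finger_gap: 0.0179
```

```bash
python3 -c "
from h import *
save('wrist','w1')
go(89,0,54,0)"
```

```text
t 5.65 at [55.4 -0.6 55.5] head -0.1 gap 17.8 F [ 0.3 -0.5 -1.1] -> shift [  1.7  -0.7 -33.6] turn -0.1
```

View pics/w1.png

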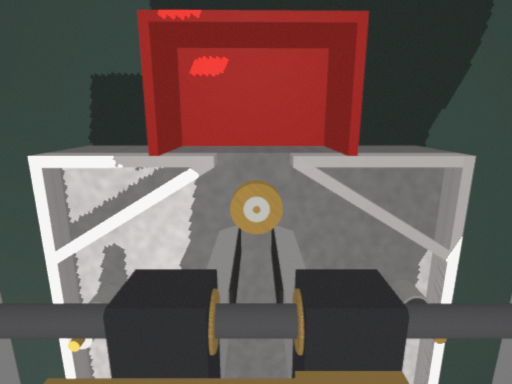

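The disc is seated in the finger cradle at (256,210) and the gate spans cols 212–294, so it is centred.

Request:
{"fn": "send_rows", "kwargs": {
  "steps": [
    [0, 0, -10, 0],
    [0, 0, -10, 0],
    [0, 0, -9, 0],
    [0, 0, -3, 0],
    [0, 0, 0, 0],
    [0, 0, 0, 0]
  ]
}}

```text
time_s: 6.4
position: [0.6649, 0.1156, 0.0557]
tool_rot: [[0.01, 0.434, -0.901], [-0.008, -0.901, -0.434], [-1.0, 0.012, -0.006]]
force: [0.0, -0.6, -0.2]
finger_gap: 0.0178
```

```bash
cat > look.py <<'E'
from h import *
import sys
n=sys.argv[1];save('wrist',n)
for r in cams.outline_of('insert_a','wrist'): print(round(r['confidence'],2),np.round(r['pixel']),r['pixels'].sum(),(R2.T@(at_z('wrist',r['pixel'],.06)[:2]-t2)*1e3).round(1))
go(*map(float,sys.argv[2:]))
E
python3 look.py w2 50 0 110 -24
```

```text
0.7 [254. 208.] 2282 [109.    0.7]
t 6.5 at [89.1 -0.9 55.8] head -0.1 gap 17.8 F [ 0.  -0.4  0.1] -> shift [-54.4  -0.2  38.8] turn 23.9
```

Request:
{"fn": "send_rows", "kwargs": {
  "steps": [
    [0, 0, 0, 0],
    [0, 0, 0, 0],
    [0, 0, 0, 0],
    [0, 0, -4, 0],
    [0, 0, -2, 0],
    [0, 0, 0, 0]
  ],
  "grip": 1.0
}}

```text
time_s: 7.25
position: [0.6707, 0.1183, 0.056]
tool_rot: [[0.011, 0.434, -0.901], [-0.008, -0.901, -0.434], [-1.0, 0.012, -0.006]]
force: [-1.0, -1.2, -0.3]
finger_gap: 0.0004
```

```bash
python3 look.py w3 50 0 110 -24
```

```text
0.86 [254. 165.] 1519 [139.7   0.4]
0.33 [111. 360.] 1181 [14.1 92.6]
t 7.35 at [95.3 -1.  55.9] head -0.1 gap 0.1 F [ 0.1 -0.3 -0.5] -> shift [-54.3  -0.3  45. ] turn 23.9
```

View pics/w3.png

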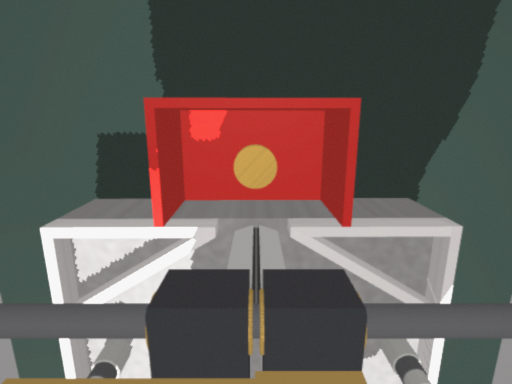

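The first insert lies in the bin, at px (254,165). Next is the left insert: lift, turn, then approach from behind it.

Request:
{"fn": "send_rows", "kwargs": {
  "steps": [
    [-30, 0, 0, 0],
    [-30, 0, 20, 0],
    [0, 0, 30, 8.8],
    [0, 0, 30, 8.8],
    [0, 0, 30, 8.8],
    [0, 0, 20, 8.8],
    [0, 0, 0, 0]
  ],
  "grip": 0.62
}}

```text
time_s: 8.22
position: [0.5425, 0.0835, 0.1168]
tool_rot: [[0.011, -0.183, -0.983], [-0.008, -0.983, 0.182], [-1.0, 0.006, -0.012]]
force: [-0.3, -0.3, 1.0]
finger_gap: 0.0182
```

```bash
python3 look.py w4 -56.7 79.5 100 -35
```

```text
0.74 [153.  13.] 1189 [116.7  -3.4]
0.68 [213. 224.] 930 [-22.4  54.9]
0.63 [337. 155.] 1379 [-35.  -51.6]
t 8.32 at [-33.9  23.  116.7] head -36.2 gap 17.9 F [0.3 0.1 0.3] -> shift [ 15.9 -32.2  52. ] turn -1.2
```

Request:
{"fn": "send_rows", "kwargs": {
  "steps": [
    [0, -12, 18, -1],
    [0, -12, 18, 0],
    [5, -8, 16, 0],
    [5, 0, 0, 0],
    [0, 0, 0, 0]
  ]
}}

```text
time_s: 8.95
position: [0.4959, 0.1271, 0.1047]
tool_rot: [[0.011, -0.155, -0.988], [-0.007, -0.988, 0.155], [-1.0, 0.005, -0.012]]
force: [0.5, -0.2, -0.3]
finger_gap: 0.018
```

```bash
python3 look.py w5 -56.7 79.5 55 -35
```

```text
0.87 [260. 161.] 1470 [-26.8  56.8]
0.77 [401.  82.] 1923 [-36.9 -49.7]
t 9.05 at [-57.8  82.9 105. ] head -34.8 gap 17.6 F [ 0.6 -0.  -0.1] -> shift [50.1  1.9 -2.2] turn 0.2
```

Request:
{"fn": "send_rows", "kwargs": {
  "steps": [
    [15, 0, 0, 0],
    [15, 0, 0, 0],
    [12, 0, 0, 0],
    [5, 0, 0, 0],
    [0, 0, 0, 0]
  ]
}}

```text
time_s: 9.68
position: [0.4969, 0.1258, 0.0537]
tool_rot: [[0.01, -0.157, -0.988], [-0.007, -0.988, 0.157], [-1.0, 0.005, -0.011]]
force: [-1.1, 0.1, -0.2]
finger_gap: 0.018
```

```bash
python3 look.py w6 -56.7 79.5 55 -35
```

```text
0.94 [259. 176.] 2346 [-27.   57.5]
0.67 [442.  73.] 3392 [-37.  -49.7]
t 9.78 at [-57.4  81.4  54.3] head -34.9 gap 17.8 F [-0.9 -0.5  0.6] -> shift [-0.7  1.1 -1.6] turn 0.1
```

Request:
{"fn": "send_rows", "kwargs": {
  "steps": [
    [0, 2, -3, 0],
    [0, 0, -11, 0],
    [0, 0, -11, 0],
    [0, 0, -11, 0],
    [0, 0, -11, 0],
    [0, 0, -11, 0],
    [0, 0, -11, 0],
    [0, 0, -11, 0]
  ]
}}

```text
time_s: 10.78
position: [0.5822, 0.1102, 0.0563]
tool_rot: [[0.013, -0.157, -0.987], [-0.006, -0.988, 0.157], [-1.0, 0.004, -0.013]]
force: [-0.9, 0.4, 0.1]
finger_gap: 0.0182
```

```bash
python3 look.py w7 38.6 11.5 55 -35
```

```text
0.78 [184.  41.] 2069 [120.9  -1.9]
0.73 [256. 205.] 2205 [29.8 17.3]
0.69 [416. 229.] 2336 [-35.1 -50.6]
t 10.88 at [12.5 29.9 56.3] head -34.9 gap 17.8 F [ 0.4 -0.4 -0.5] -> shift [  1.8   0.2 -31.9] turn 0.1
```

Request:
{"fn": "send_rows", "kwargs": {
  "steps": [
    [1, 0, -10, 0],
    [0, 0, -7, 0],
    [0, 3, -4, -8.7],
    [0, 3, -4, -8.7],
    [0, 3, -4, -8.7],
    [0, 3, -4, -8.7],
    [0, 0, 0, 0]
  ]
}}

```text
time_s: 11.75
position: [0.6183, 0.096, 0.0557]
tool_rot: [[0.013, 0.449, -0.893], [-0.006, -0.893, -0.449], [-1.0, 0.011, -0.009]]
force: [-1.4, -0.3, 0.9]
finger_gap: 0.0179
```

```bash
python3 look.py w8 60 0 55 0
```

```text
0.84 [258.  81.] 1804 [126.6   2.4]
0.73 [258. 205.] 2232 [60.3  1.5]
t 11.85 at [38.5  2.2 55.7] head 0.7 gap 17.8 F [-0.6  0.  -0.1] -> shift [  1.    2.5 -21.5] turn 0.7
```

View pics/w8.png

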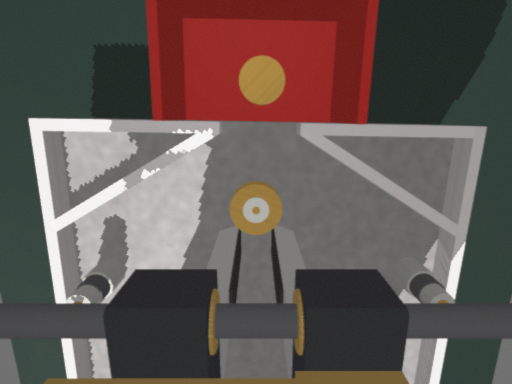

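The disc is still cradled at (256,209), facing the gate. I push it straight on.

Request:
{"fn": "send_rows", "kwargs": {
  "steps": [
    [0, 1, -9, 0.5],
    [0, 1, -9, 0],
    [0, 0, -9, 0],
    [0, 0, -9, 0],
    [0, 0, -8, 0],
    [0, 0, -3, 0],
    [0, 0, 0, 0]
  ]
}}

```text
time_s: 12.72
position: [0.6642, 0.1174, 0.0562]
tool_rot: [[0.013, 0.435, -0.9], [-0.007, -0.9, -0.435], [-1.0, 0.012, -0.009]]
force: [-0.1, -0.2, 0.8]
finger_gap: 0.0176
```

```bash
python3 look.py w9 89 0 55 0
```

```text
0.85 [260. 204.] 2201 [110.8  -1. ]
0.82 [256. 158.] 1557 [137.4   1.4]
t 12.82 at [89.   1.  56.3] head -0.0 gap 18.1 F [ 0.8 -0.3 -0.2] -> shift [1.3 1.  0. ] turn -0.0
```

Request:
{"fn": "send_rows", "kwargs": {
  "steps": [
    [0, 0, 0, 0],
    [0, 0, 0, 0],
    [0, 0, 0, 0],
    [0, 0, -4, 0],
    [0, 0, -2, 0],
    [0, 0, 0, 0],
    [0, 0, 0, 0]
  ],
  "grip": 1.0
}}

```text
time_s: 13.7
position: [0.6697, 0.1198, 0.0565]
tool_rot: [[0.013, 0.435, -0.901], [-0.007, -0.901, -0.435], [-1.0, 0.012, -0.009]]
force: [-0.1, 0.5, -0.8]
finger_gap: 0.0007
```

```bash
python3 look.py w10 50 0 110 30
```

```text
0.8 [256. 156.] 820 [144.5   0.8]
0.58 [257. 184.] 1629 [128.9   0.3]
t 13.8 at [95.2  0.8 56.5] head -0.0 gap 0.3 F [0.6 0.2 0.8] -> shift [-53.9   1.5  44.7] turn -30.0
```

View pics/w10.png

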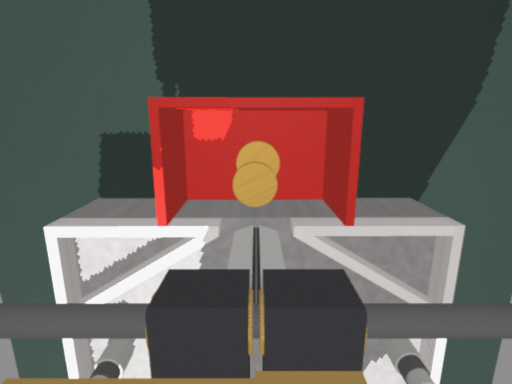

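Both inserts are in the bin, the second leaning on the first. Next is the right insert.

Request:
{"fn": "send_rows", "kwargs": {
  "steps": [
    [-30, 0, 0, 0],
    [-30, 0, 20, 0],
    [0, 0, 30, -8],
    [0, 0, 30, -8],
    [0, 0, 30, -8],
    [0, 0, 30, -8],
    [0, 0, 0, 0]
  ],
  "grip": 0.62
}}

```text
time_s: 14.68
position: [0.5539, 0.0361, 0.1175]
tool_rot: [[0.014, 0.855, -0.518], [-0.008, -0.518, -0.855], [-1.0, 0.016, 0.0]]
force: [-0.2, 0.6, -0.5]
finger_gap: 0.0177
```

```bash
python3 look.py w11 -67.4 -70 105 32
```

```text
0.91 [357.   5.] 416 [112.2  -2. ]
0.75 [290. 214.] 985 [-30.9 -46.5]
0.39 [368.   4.] 40 [116.7  -7.2]
t 14.78 at [-43.5 -22.8 117.7] head 32.9 gap 18.2 F [-0.8  0.4  0.4] -> shift [13.1 26.5 45.7] turn 0.9
```

Request:
{"fn": "send_rows", "kwargs": {
  "steps": [
    [0, 9, 16, 1],
    [0, 9, 16, 0],
    [5, 6, 12, 0],
    [6, 0, 0, 0],
    [0, 0, 0, 0]
  ]
}}

```text
time_s: 15.4
position: [0.553, -0.0143, 0.1059]
tool_rot: [[0.015, 0.844, -0.537], [-0.006, -0.537, -0.844], [-1.0, 0.016, -0.003]]
force: [-0.4, 0.6, 0.3]
finger_gap: 0.0179
```

```bash
python3 look.py w12 -67.4 -70 55 32
```

```text
0.55 [254. 163.] 1439 [-35.6 -47.7]
t 15.5 at [-67.9 -69.  106.4] head 31.8 gap 17.7 F [-0.4  1.  -0.1] -> shift [51.4  0.2  0.3] turn -0.2
```

Request:
{"fn": "send_rows", "kwargs": {
  "steps": [
    [15, 0, 0, 0],
    [15, 0, 0, 0],
    [12, 0, 0, 0],
    [5, 0, 0, 0],
    [0, 0, 0, 0]
  ]
}}

```text
time_s: 16.12
position: [0.5536, -0.0132, 0.0553]
tool_rot: [[0.014, 0.845, -0.535], [-0.006, -0.535, -0.845], [-1.0, 0.015, -0.003]]
force: [0.2, -0.1, 1.0]
finger_gap: 0.0177
```

```bash
python3 look.py w13 18 -16.6 55 32
```

```text
0.82 [257. 182.] 2267 [-36.9 -49.6]
t 16.23 at [-67.  -68.6  55.9] head 31.8 gap 18.0 F [-1.7  0.6 -0.6] -> shift [  1.2   0.6 -99.6] turn -0.2
```

Request:
{"fn": "send_rows", "kwargs": {
  "steps": [
    [1, 0, -5, 0],
    [0, 0, -11, 0],
    [0, 0, -11, 0],
    [0, 0, -11, 0],
    [0, 0, -11, 0],
    [0, 0, -11, 0],
    [0, 0, -11, 0],
    [0, 0, -11, 0]
  ]
}}

```text
time_s: 17.23
position: [0.6014, 0.061, 0.0561]
tool_rot: [[0.017, 0.845, -0.535], [-0.006, -0.535, -0.845], [-1.0, 0.017, -0.004]]
force: [0.4, -0.7, -1.3]
finger_gap: 0.0184
```

```bash
python3 look.py w14 18 -16.6 55 32
```

```text
0.97 [256. 204.] 2227 [27.  -8.9]
0.59 [326.  47.] 1820 [115.5   4.5]
t 17.32 at [  8.7 -21.7  56.1] head 31.9 gap 18.2 F [-0.2  0.3  0.2] -> shift [  1.2   0.6 -10.6] turn -0.1
```

Request:
{"fn": "send_rows", "kwargs": {
  "steps": [
    [1, 0, -9, 0],
    [0, -3, -4, 8],
    [0, -3, -4, 8],
    [0, -3, -4, 8],
    [0, -3, -4, 8],
    [0, 0, 0, 0]
  ]
}}

```text
time_s: 18.08
position: [0.6097, 0.0895, 0.0549]
tool_rot: [[0.016, 0.418, -0.908], [-0.007, -0.908, -0.418], [-1.0, 0.013, -0.012]]
force: [-0.5, 0.1, -0.1]
finger_gap: 0.018
```

```bash
python3 look.py w15 89 0 55 0
```

```text
0.87 [256. 205.] 2297 [49.4 -1.1]
0.85 [252.  45.] 918 [ 1.327e+02 -1.000e-01]
0.59 [254.  76.] 2000 [118.   -0.9]
t 18.18 at [27.7 -0.8 54.8] head -1.0 gap 17.7 F [ 0.7  0.2 -0.5] -> shift [  0.5  -1.8 -61.3] turn -1.0
```

Request:
{"fn": "send_rows", "kwargs": {
  "steps": [
    [0, -1, -9, -1],
    [0, 0, -10, 0],
    [0, 0, -10, 0],
    [0, 0, -10, 0],
    [0, 0, -10, 0],
    [0, 0, -7, 0],
    [0, 0, -3, 0],
    [0, 0, 0, 0]
  ]
}}

```text
time_s: 19.18
position: [0.6663, 0.1171, 0.0551]
tool_rot: [[0.015, 0.441, -0.898], [-0.006, -0.898, -0.441], [-1.0, 0.013, -0.011]]
force: [-0.2, 0.7, 0.2]
finger_gap: 0.0177
```

```bash
python3 look.py w16 89 0 55 0
```

```text
0.64 [256. 206.] 2193 [ 1.12e+02 -1.00e-01]
0.62 [255. 170.] 1131 [132.5   1.1]
0.6 [255. 149.] 825 [144.1   1. ]
t 19.27 at [90.8 -0.2 55.1] head 0.3 gap 17.7 F [ 0.6  0.2 -0.3] -> shift [ 0.  -0.2  1.8] turn 0.3
```

Request:
{"fn": "send_rows", "kwargs": {
  "steps": [
    [0, 0, 0, 0],
    [0, 0, 0, 0],
    [0, 0, 0, 0],
    [0, 0, -5, 0],
    [0, 0, -3, 0],
    [0, 0, 0, 0],
    [0, 0, 0, 0]
  ],
  "grip": 1.0
}}

```text
time_s: 20.15
position: [0.6736, 0.1205, 0.0553]
tool_rot: [[0.015, 0.44, -0.898], [-0.007, -0.898, -0.441], [-1.0, 0.013, -0.011]]
force: [0.5, -0.5, 0.5]
finger_gap: 0.0003
```

```bash
python3 look.py w17 50 0 110 0
```

```text
0.9 [255. 208.] 1281 [119.    0.6]
0.84 [256. 162.] 824 [144.9  -0. ]
0.6 [256. 181.] 1083 [134.5   0.4]
t 20.25 at [99.1 -0.3 55.3] head 0.3 gap 0.5 F [-0.9 -0.2  0.1] -> shift [-55.2   0.1  48.5] turn 0.3
```

View pics/w17.png

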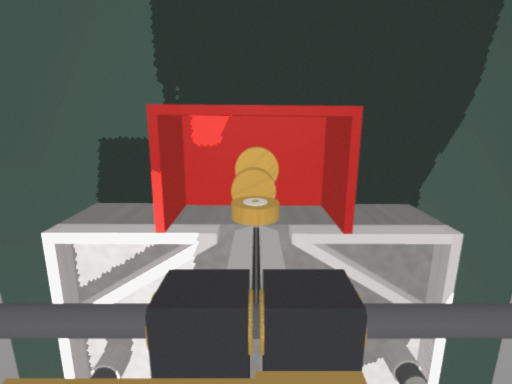

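The third insert has gone over the edge but stands steeply tilted, at px (256,209), against the first two. I'll withdraw a little and look again.

Request:
{"fn": "send_rows", "kwargs": {
  "steps": [
    [-10, 0, 8, 0],
    [-20, 0, 8, 0],
    [-15, 0, 8, 0],
    [0, 0, 8, 0],
    [0, 0, 0, 0]
  ]
}}

```text
time_s: 20.88
position: [0.6422, 0.1052, 0.1046]
tool_rot: [[0.017, 0.44, -0.898], [-0.007, -0.898, -0.44], [-1.0, 0.014, -0.013]]
force: [-0.1, 0.5, -0.5]
finger_gap: 0.0007
```

```bash
python3 look.py w18 99 0 55 0; python3 - <<'E'
import cv2,numpy as np
from h import *
s=save('scene','s1')[:,:,::-1]
a=cv2.imread('pics/w18.png')[20:260,130:380]
b=s[120:270,150:310]
cv2.imwrite('pics/c1.png',np.hstack([cv2.resize(a,(400,384)),cv2.resize(b,(400,384),interpolation=cv2.INTER_CUBIC)]))
c=cams.get_calibration('wrist');print(c['fx'],np.round(c['hand_eye'],3).tolist())
E
```

```text
0.94 [257. 109.] 624 [140.   -0.8]
0.65 [253. 146.] 642 [115.6   1.8]
0.63 [253. 126.] 702 [128.8   1.7]
t 20.98 at [ 6.480e+01 -1.000e-01  1.043e+02] head 0.3 gap 0.5 F [ 0.2 -0.1 -0.4] -> shift [ 49.8  -0.6 -33.6] turn 0.3
320.82516596515234 [[-0.0, -0.251, 0.968, -0.179], [1.0, 0.0, 0.0, -0.0], [-0.0, 0.968, 0.251, -0.071], [0.0, 0.0, 0.0, 1.0]]
```

View pics/c1.png

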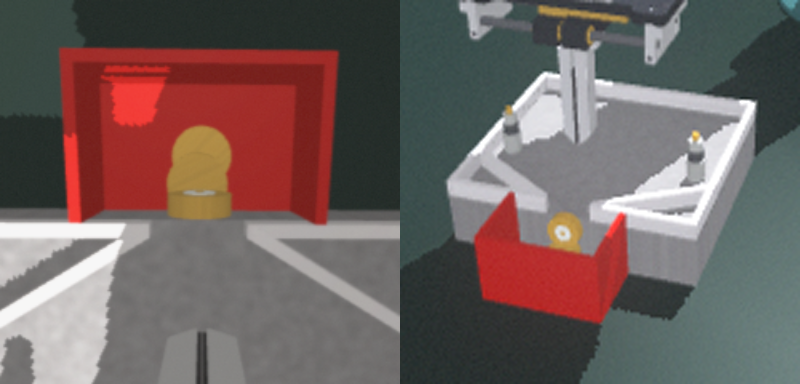

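```bash
python3 - <<'E'
from h import *
for r in cams.outline_of('insert_a','scene'): print(round(r['confidence'],2),np.round(r['pixel'],1))
for px in [(216,211.4)]:
    e,d=ray('scene',px); 
    ev=R2.T@(e[:2]-t2);dv=R2.T@d[:2]
    for X in (.112,.116,.120,.126):
        k=(X-ev[0])/dv[0];print(X,(ev[1]+k*dv[1])*1e3,(e[2]+k*d[2])*1e3)
# gate sill edge check (106,0,50) pixels
c=cams.get_calibration('scene')
for P in [(.106,0,.05),(.116,0,.042)]:
    w=np.r_[R2@np.array(P[:2])+t2,P[2]];q=np.array(c['orientation']).T@(w-np.array(c['eye']));print(P,c['fx']*q[0]/q[2]+c['cx'],c['fy']*q[1]/q[2]+c['cy'])
E
```

```text
0.42 [217.4 205.4]
0.112 -0.6276586671658535 31.35066618115223
0.116 1.2958837286587976 34.57851236227838
0.12 3.2194261244835043 37.80635854340453
0.126 6.104739718220509 42.64812781509375
(0.106, 0, 0.05) 216.70025386663173 203.1146300474315
(0.116, 0, 0.042) 215.21358916675638 208.58775551602662
```

```bash
python3 - <<'E'
from h import *
for px,X in [((255,155.5),.106),((255,155.5),.109),((255,141),.116),((255,141),.119)]:
    e,d=ray('wrist',px); ev=R2.T@(e[:2]-t2);dv=R2.T@d[:2]
    k=(X-ev[0])/dv[0];print(px,X,(e[2]+k*d[2])*1e3)
for r in cams.outline_of('insert_a','wrist'):
    v,u=np.where(r['pixels']);print(r['confidence'],r['pixel'],u.min(),u.max(),v.min(),v.max())
for l,p0 in (('plug_left',(14.7,92)),('plug_right',(17.3,-93.4))):
    cams.read_camera('top')
    for r in cams.outline_of(l,'top')[:3]: print(l,r['confidence'],(R2.T@(at_z('top',r['pixel'],.075)[:2]-t2)*1e3).round(1))
E
```

```text
(255, 155.5) 0.106 32.20171142786238
(255, 155.5) 0.109 59.15384738365601
(255, 141) 0.116 14.3512355708027
(255, 141) 0.119 59.25698855625061
0.94 [257.0, 109.3] 237 273 98 127
0.65 [253.0, 145.9] 233 272 139 156
0.63 [253.2, 126.4] 234 270 115 138
plug_left 0.56 [14.8 89.2]
```

```bash
python3 - <<'E'
from h import *
im=save('scene','s2')[:,:,::-1]
c=cams.get_calibration('scene');S=10;u0,v0=180,180
z=cv2.resize(im[v0:v0+60,u0:u0+80],None,fx=S,fy=S,interpolation=cv2.INTER_CUBIC)
def P(p):
    w=np.r_[R2@np.array(p[:2])+t2,p[2]];q=np.array(c['orientation']).T@(w-np.array(c['eye']))
    return [int(((c['fx']*q[0]/q[2]+c['cx'])-u0+.5)*S),int(((c['fy']*q[1]/q[2]+c['cy'])-v0+.5)*S)]
a=np.linspace(0,6.283,40)
for zc,col in ((.033,(255,0,0)),(.042,(0,255,0))):
    cv2.polylines(z,[np.array([P((.1165,.001+.015*np.cos(t),zc+.015*np.sin(t))) for t in a])],True,col,1)
cv2.polylines(z,[np.array([P(p) for p in [(.106,.021,.05),(.106,-.021,.05)]])],False,(255,255,0),1)
cv2.polylines(z,[np.array([P(p) for p in [(.173,.053,.066),(.173,-.053,.066),(.106,-.053,.066)]])],False,(255,0,255),1)
cv2.imwrite('pics/s2c.png',z)
E
```

```text
(no output)
```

View pics/s2c.png

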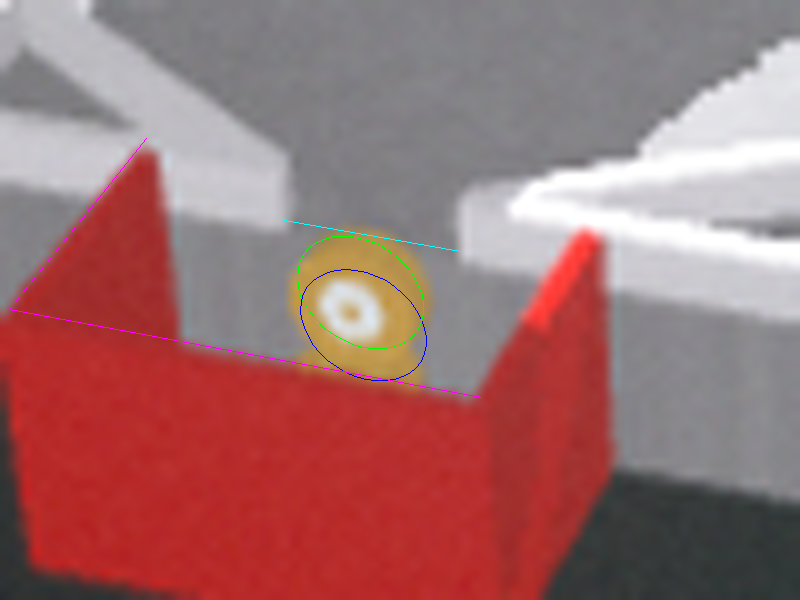

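The overlay puts the standing insert's centre about 36 mm above the bench. That is below the 42 mm limit with more margin than the roughly 2 mm calibration error. It hasn't moved between the two looks, and the robot is clear, so I hand in.

```bash
python3 -c "
from h import *
o=telemetry.get_obs();print(o['time_s'],o['force']);print(bot.finish_job())"
```

```text
21.375 [-0.25647316  0.37533282 -0.22343123]
the job is handed in; nothing more can be done
None
```

I pushed all three inserts through the gate one at a time, middle, then left, then right. Each was in the bin before the next reached the gate. I only slid them, cradled between the part-open fingertips, and handed in at 21.4 s of the 64 s limit.

**Inserts:** The last pictures show all three in the bin. The first two lie in a small pile. The third stands on edge against the tray-side face, and I did not lay it flat. I put its centre at about 36 mm above the bench, under the 42 mm limit, from the scene camera (calibration good to about 2 mm). A rough check by its width in the wrist picture gave about 42 mm, but one pixel there is worth about 6 mm, so I trusted the scene camera. It looked at rest between two looks about 0.4 s apart.

**Plugs and screwdriver:**
- **Plugs:** Both plugs still stood upright in the last full scene view. The left one measured within about 3 mm of its starting place. The network did not find the right one in the last check, so I judged it by eye only.
- **Screwdriver:** I never went near it and did not measure it again at the end.

**Robot:** At hand-in the gripper was clear of everything, with contact forces near zero.

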